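Index the orifice turret from its stop and lock it

ROBOT

A 6-joint arm with a two-finger parallel gripper is mounted at the origin on the work surface. World frame = base frame: x ahead of the robot, y to its left, z up, the work surface at z = 0. Lengths are in m, angles in rad, forces in N, time in s.
With the tool pointing down it reaches from about 0.4 to 0.825 m from the base axis. Payload 7 kg.
Tool frame: the origin (TCP) lies on the centre line of the jaws, within the pads' length; the fingertips stand 22 mm ahead of it and the grasp point (between the pads) lies 3 mm ahead of it; z points along the fingers, y is the line along which they close (so a half turn about z gives the same grasp; the last joint's range is limited). The gripper opens to 88 mm and grips with 3 to 60 N. Pads are 19 mm wide; open, the fingers measure 130 mm over their backs; the gripper's body (78 mm by 193 mm) begins 47 mm behind the grasp point.
Start: joints at [-0.818, 0.359, 0.012, 0, -1.224, -0.288], TCP at [0.303, -0.603, 0.219] pointing down, gripper open.
Joint ranges: [-3.07, 3.07], [-1.43, 2.12], [-1.02, 1.25], [-3.03, 1.67], [-3.05, -0], [-3.03, 3.03]. Speed limits (rad/s): [2.39, 2.39, 3.01, 3.14, 3.14, 3.14].

INTERFACE

Orientations are given as [roll, pitch, yaw] about the fixed x, y, z axes, in that order (R = Rz(yaw) Ry(pitch) Rx(roll)).
In Python, from station import monitor, viewer, order gives the robot as it stands. The module is installed in compiled form; this text tells all that it offers.
- The arm moves only by the tool servo_tool, never from a script. Its argument "targets" is a list of rows, each an object with "angular": the turn, a rotation vector about the tool's x, y, z in degrees, a list of three; "xyz": the shift along the tool's x, y, z in cm, a list of three; "claw": the finger opening in cm, from 0 to 8.76. A call has 1 to 20 rows; each row shifts and turns the commanded pose from where the row before left it, along the tool's axes as they then stand; what a row does not reach is not made up. A row lasts 1/10 s, in which the tool goes at most 50 mm and 8.59 degrees, less where a joint would pass 70% of its speed; a pose out of reach is approached as far as the arm can. A call is refused whole if a number of a shift passes 5 or a number of a turn 8.59, either way. A call with a gripper value outside its range is refused whole. The fingers move at their own pace and stop on an object; "force" is the grip in N (left out, the last holds). Time passes only in rows, so rows that do not move let the fingers close. It gives the time, the measured TCP pose, the force, the opening and the grip force at its end, in the units of the state.
- monitor.get_state(): the state, without advancing time (a new reading comes with each control period).
- viewer.grab_frame(name): name is "scene" or "top" or "wrist"; returns a dict with "color" (420x560x3 uint8, blue, green, red), "fovy" (degrees; the focal length in pixels is half the picture's height over the tangent of half this angle, whatever the lens; pixels are square), "cx", "cy" (the principal point, pixels), "k1" (the pictures are not rectified: a ray, as slopes to the right and down, at radius r is drawn at 1 + k1 r^2 times it, then the intrinsics apply), "R" (3x3) and "t" (3): a world point X has camera coordinates R X + t. Camera axes: x right, y down, z forward; pixel columns grow to the right and rows downward; lengths in m; the calibration is good to about 2 mm. A picture is of the moment at which its call begins. There is no depth.
- order.job_done(): hands the job in; it is judged then, once.
The state is a dict: "t": time; "q": joint angles; "qd": joint speeds; "joint_efforts": joint torques, N m; "eef_pos": TCP position; "ee_rot": TCP orientation; "force": force on the tool from outside, world axes, zero at the start; "moment": the same for the moment, N m; "width": finger opening in m; "gripper_force": force on a finger pad.
Only numpy, scipy, OpenCV 4.12 (cv2) and the standard library are available. Lean on these libraries where they do the work, as an engineer would, in place of code of your own. Each camera call takes 0.05 s, during which the arm holds its last target. There are 200 camera calls.

TASK

Turn the orifice turret anticlockwise (seen from above) until its lug bears gently on the fixed stop, then clockwise exactly five clicks without going past the fifth, and press the lock plunger down until it bottoms, seating it with about 15 N. Do not strain the stop or the plunger, let go of everything at the end, and leave the other things on the bench where they are.

Things in the scene. Friction and masses are not known exactly. Their poses are not given: they have to be found in the camera images.
- block: orifice selector: aluminium base plate 195 x 165 x 26 mm fixed to the bench, carrying turret, stop and lock plunger. Origin on the turret's vertical axis at bench level, z up; the plate spans -75 to +120 mm in x, -82 to +82 mm in y. At its +x side stands the detent housing, 56 mm high; a brass spigot points out of its -x side.
- turret: scalloped steel turret, 118 mm across, 14 mm thick, turning about the block's vertical axis; origin on it 28 mm above the bench, x axis towards its lug, z up. Clicks are 24 degrees apart; about 0.4 N m carries it over one, then it snaps on; let go, it settles in the nearest. It starts 1 to 4 clicks clockwise of the stop and can turn a little beyond 6.
- bar_grip (a point): middle of the turret handle, on the turret's axis, 88 mm above the bench. The handle is an upright steel bar 60 mm long along the turret's x axis, 14 mm thick, from 62 to 104 mm above the bench. Nothing else on the block rises above 66 mm, so fingertips may go down to 69 mm. 40 N of grip is enough to turn it.
- lug (a point): top centre of the turret's brass lug (16 x 8 mm), 44 mm from the turret's axis in line with the handle bar, 53 mm above the bench. Five clicks clockwise from the stop it lies straight out along the block's -x axis; bearing on the stop it lies 120 degrees anticlockwise of that (300 degrees anticlockwise from the block's x axis).
- stop: fixed steel stop: an 8 mm peg hanging from an arm over the rim, 44 mm from the turret's axis, 309 degrees anticlockwise from the block's x axis; top 63 mm above the bench. Origin on the turret's axis, axes as the block's. The click at the anticlockwise end of travel holds the lug on it with 1 to 8 N; more than 20 N there (some 0.9 N m at the handle) bends it.
- plunger: lock plunger: steel button 26 mm wide, 8 mm thick, origin at its top's centre, 66 mm above the bench when up (as at the start), 56 mm from the turret's axis, 96 degrees anticlockwise from the block's x axis. Slides straight down with 6 N of friction, stays where left, meets a hidden rubber seal (12 N/mm) after 7 to 11 mm, only felt. Seated: held there with over 10 N for 0.2 s; over 25 N breaks it.
- gauge: brass pressure gauge housing, a disc 68 mm in diameter and 34 mm high lying face up, a stub 22 mm long at its side; a bystander, origin at the centre of its underside.
- cap: small yellow nylon blanking cap, an open cup 34 mm wide and 24 mm high; a bystander, origin at the centre of its underside.
- coupling: stainless bayonet coupling half, flange 48 mm in diameter, 38 mm high, with a cross pin near its top; a bystander, origin at the centre of its underside.
- plug: small brass plug, 22 mm wide, 26 mm high; a bystander, origin at the centre of its underside.
- driver: screwdriver about 200 mm long lying on the bench; a bystander, origin near its middle.
- tin: aluminium tin, 64 mm in diameter, 60 mm high; a bystander, origin at the centre of its underside.

How it is judged:
By the outcome, as a careful person would: the job done as asked, in the order asked, and still so for the second after the job is handed in, with the robot touching nothing.
It also fails if it takes over 67 s, if anything falls off the work surface, if the arm or the gripper's body presses on something with over 40 N, if the wrist force passes 120 N, or if a joint passes its speed limit or range.

## Working session

There is one attempt and no reset: what is moved stays moved. The work goes in short steps, Python scripts to look and compute and a tool call to move; the robot and the scene stay as the last step left them, time stands still between calls to the robot, and variables do not carry over. Pictures are saved under pics/ and viewed, at most 10 in all, crops included, and the job is handed in when it is done.

Besides the shell and the picture viewer there is one more tool, called after "Call:" by a JSON object that holds its "op" and its "data", one argument or row to a line. servo_tool: Moves the arm, as the interface text tells. Its arguments: {"type":"object","properties":{"targets":{"type":"array"},"force":{"type":"number"}},"required":["targets"]}

```bash
mkdir -p pics; cat > h.py <<'E'
import numpy as np, cv2
from station import monitor, viewer, order
def grab(n,fn=None):
    f=viewer.grab_frame(n)
    if fn: cv2.imwrite('pics/'+fn,f['color'])
    return f
def K(f):
    h=f['color'].shape[0]; F=h/2/np.tan(np.radians(f['fovy'])/2)
    return np.array([[F,0,f['cx']],[0,F,f['cy']],[0,0,1]]),np.array([f['k1'],0,0,0,0.])
def ray(f,uv):
    k,d=K(f); p=cv2.undistortPoints(np.array([[uv]],float),k,d)[0,0]
    R=np.array(f['R']);t=np.array(f['t']); return -R.T@t, R.T@np.array([p[0],p[1],1])
def plane(f,uv,z):
    o,d=ray(f,uv); return o+d*(z-o[2])/d[2]
def proj(f,X):
    k,d=K(f); R=np.array(f['R'],float);t=np.array(f['t'],float)
    return cv2.projectPoints(np.atleast_2d(X).astype(float),cv2.Rodrigues(R)[0],t,k,d)[0][:,0]
E
python3 - <<'E'
from h import *
for n in('scene','top'):
    f=grab(n,n+'0.png'); print(n,f['fovy'],f['k1'],-np.array(f['R']).T@f['t'])
print(monitor.get_state())
a=[cv2.imread(f'pics/{n}0.png') for n in('scene','top')]
E
```

```text
scene 45.707564545474945 0.0035298936176752487 [1.14024554 0.30735543 1.21073448]
top 45.68099195411427 -0.05404792600222877 [ 0.4028985  -0.01242868  1.4680855 ]
{'t': 0.1, 'q': array([-8.17884156e-01,  3.59326034e-01,  1.11368656e-02, -3.11687212e-04,
       -1.22405632e+00, -2.88110011e-01]), 'qd': array([-0.00010382, -0.00056943,  0.00194878,  0.00013042, -0.00196406,
        0.00175927]), 'joint_efforts': array([-1.42640565e-03, -5.84165347e+01,  2.93751580e+01,  7.01544285e+00,
        1.01456948e-02, -5.35335744e-05]), 'eef_pos': array([ 0.30235167, -0.60300265,  0.2179029 ]), 'ee_rot': array([ 3.14011996e+00, -1.30862295e-04, -2.67689653e+00]), 'force': array([-0.232924  ,  0.07019097, -0.3188288 ]), 'moment': array([-0.0431138 , -0.00106956,  0.011598  ]), 'gripper_force': 0.0, 'width': 0.0879365639643685}
```

View pics/top0.png

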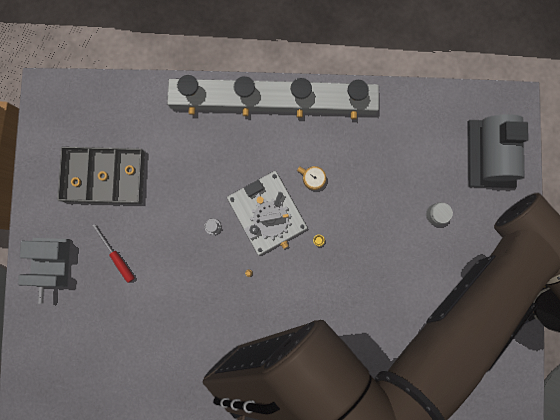

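View pics/scene0.png

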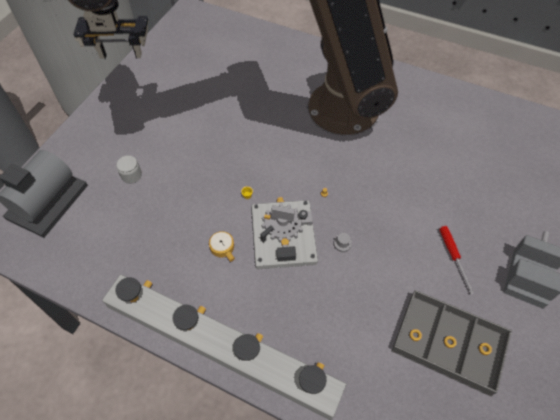

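The top view shows the block at about (268,213), with the gauge (315,178), cap (319,240), coupling (213,227) and plug (249,273) around it. In the scene view the block is at about (284,235). I'll enlarge both.

```bash
python3 - <<'E'
from h import *
a=cv2.imread('pics/top0.png')[160:260,215:315]; b=cv2.imread('pics/scene0.png')[190:280,240:330]
o=np.hstack([cv2.resize(a,(400,400),interpolation=cv2.INTER_CUBIC),cv2.resize(b,(400,400),interpolation=cv2.INTER_CUBIC)])
cv2.imwrite('pics/crop0.png',o)
for n in('top','scene'):
    f=grab(n); im=f['color']; g=cv2.cvtColor(im,cv2.COLOR_BGR2HSV)
    c0=(268,213) if n=='top' else (284,235)
    m=((g[...,2]>140)&(g[...,1]<45)).astype(np.uint8)*255
    w=np.zeros_like(m); cv2.circle(w,c0,52,255,-1); m=cv2.morphologyEx(m&w,cv2.MORPH_CLOSE,np.ones((5,5)))
    c=max(cv2.findContours(m,0,2)[0],key=cv2.contourArea)
    r=cv2.minAreaRect(c); print(n,r)
    P=np.array([plane(f,p,.026)[:2] for p in cv2.boxPoints(r)]);print(P.round(4),np.linalg.norm(np.diff(P,axis=0),axis=1),P.mean(0))
E
```

```text
top ((266.3359069824219, 212.06527709960938), (65.97905731201172, 56.077823638916016), 61.189208984375)
[[ 0.5641  0.1507]
 [ 0.6475  0.0099]
 [ 0.4809 -0.0869]
 [ 0.399   0.0528]] [0.16367819 0.19273553 0.16197293] [0.52289984 0.03161587]
scene ((282.3884582519531, 230.4745330810547), (69.50340270996094, 62.56644821166992), 82.303955078125)
[[ 0.4749 -0.1082]
 [ 0.3721  0.0393]
 [ 0.5629  0.1497]
 [ 0.6556  0.0134]] [0.17974075 0.22040658 0.1648123 ] [0.51635559 0.02354465]
```

View pics/crop0.png

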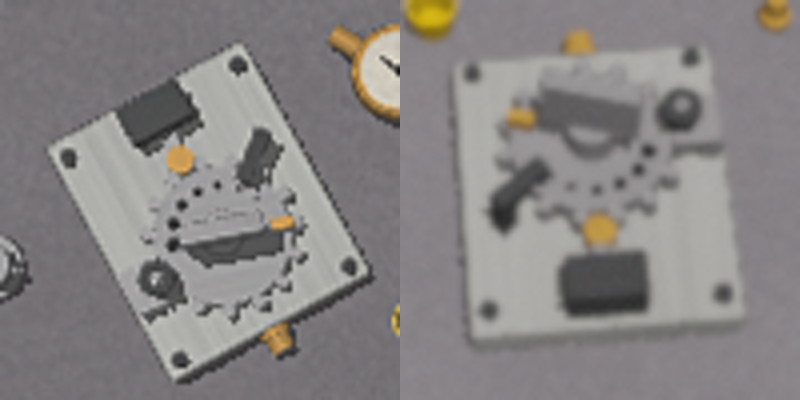

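The plate measures 193 x 163 mm (195 x 165 nominal), at a yaw of about 30.4°. That puts the block origin at about (0.504, 0.020). The lug, at crop (282,223), is roughly two clicks clockwise of the stop. I'll go above it for the wrist view.

Call:
{"op": "servo_tool", "data": {
  "targets": [
    {"xyz": [-1.53, 1.56, 0], "angular": [0, 0, 0], "claw": 8.7},
    {"xyz": [-3.06, 3.11, 0], "angular": [0, 0, 0], "claw": 8.7},
    {"xyz": [-3.06, 3.11, 0], "angular": [0, 0, 0], "claw": 8.7},
    {"xyz": [-3.06, 3.11, 0], "angular": [0, 0, 0], "claw": 8.7},
    {"xyz": [-3.06, 3.11, 0], "angular": [0, 0, 0], "claw": 8.7},
    {"xyz": [-3.06, 3.11, 0], "angular": [0, 0, 0], "claw": 8.7},
    {"xyz": [-3.06, 3.11, 0], "angular": [0, 0, 0], "claw": 8.7},
    {"xyz": [-3.06, 3.11, 0], "angular": [0, 0, 0], "claw": 8.7},
    {"xyz": [-3.06, 3.11, 0], "angular": [0, 0, 0], "claw": 8.7},
    {"xyz": [-3.06, 3.11, 0], "angular": [0, 0, 0], "claw": 8.7},
    {"xyz": [-3.06, 3.11, 0], "angular": [0, 0, 0], "claw": 8.7},
    {"xyz": [-3.06, 3.11, 0], "angular": [0, 0, 0], "claw": 8.7},
    {"xyz": [-3.06, 3.11, 0], "angular": [0, 0, 0], "claw": 8.7},
    {"xyz": [-3.06, 3.11, 0], "angular": [0, 0, 0], "claw": 8.7},
    {"xyz": [-3.06, 3.11, 0], "angular": [0, 0, 0], "claw": 8.7},
    {"xyz": [-1.53, 1.56, 0], "angular": [0, 0, 0], "claw": 8.7}
  ]
}}

```text
t: 1.8
eef_pos: [0.5044, 0.0223, 0.2188]
ee_rot: [3.142, 0.001, -2.675]
force: [-0.4, -0.7, 0.0]
width: 0.0871
gripper_force: 0.0
```

Call:
{"op": "servo_tool", "data": {
  "targets": [
    {"xyz": [0, 0, 0], "angular": [0, 0, -8.4], "claw": 8.7},
    {"xyz": [0, 0, 0], "angular": [0, 0, -8.4], "claw": 8.7},
    {"xyz": [0, 0, 0], "angular": [0, 0, -8.4], "claw": 8.7},
    {"xyz": [0, 0, 0], "angular": [0, 0, -8.4], "claw": 8.7},
    {"xyz": [0, 0, 0], "angular": [0, 0, -8.4], "claw": 8.7},
    {"xyz": [0, 0, 0], "angular": [0, 0, -8.4], "claw": 8.7},
    {"xyz": [0, 0, 0], "angular": [0, 0, -8.4], "claw": 8.7},
    {"xyz": [0, 0, 0], "angular": [0, 0, -8.4], "claw": 8.7},
    {"xyz": [0, 0, 0], "angular": [0, 0, -8.4], "claw": 8.7},
    {"xyz": [0, 0, 0], "angular": [0, 0, 0], "claw": 8.7},
    {"xyz": [0, 0, 0], "angular": [0, 0, 0], "claw": 8.7}
  ]
}}

```text
t: 2.9
eef_pos: [0.5036, 0.0194, 0.2187]
ee_rot: [3.141, 0.0, -1.362]
force: [0.4, -0.1, -0.3]
width: 0.087
gripper_force: 0.0
```

```bash
python3 - <<'E'
from h import *
s=monitor.get_state(); print(s['t'],s['eef_pos'],np.degrees(s['ee_rot']),s['q'])
f=grab('wrist','w0.png'); print(f['fovy'],f['k1'],-np.array(f['R']).T@f['t'])
o=np.array([.5035,.0202]);
def B(x,y,z,a=30.4):
    a=np.radians(a); return [o[0]+x*np.cos(a)-y*np.sin(a),o[1]+x*np.sin(a)+y*np.cos(a),z]
print(proj(f,[B(0,0,.104),B(-.0059,.0557,.066),B(.12,.082,.026),B(-.075,.082,.026),B(-.075,-.082,.026),B(.12,-.082,.026)]).round(1))
E
```

```text
2.9 [0.50358794 0.01944438 0.21871965] [ 1.79993054e+02  3.44061198e-03 -7.80224522e+01] [ 4.28949136e-01  7.50418574e-02 -3.57020456e-01 -9.36508994e-05
 -1.13883923e+00 -2.19862276e-01]
61.256321744855384 -0.06760073469024121 [ 0.51774056 -0.04893548  0.38454167]
[[276.4 202.5]
 [300.7 244.5]
 [197.9 285.7]
 [367.  233.7]
 [323.5  80.7]
 [138.3 145.4]]
```

View pics/w0.png

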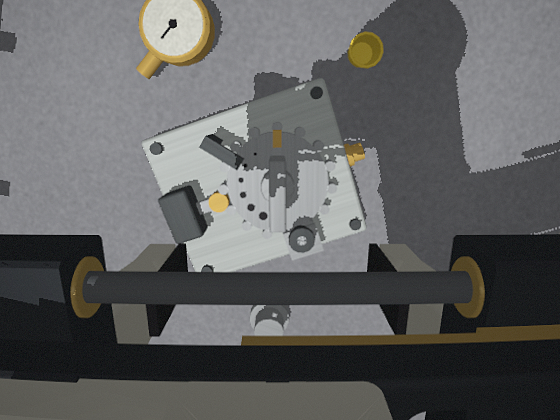

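The wrist view shows the bar vertical at u≈278 (v≈157–230), the lug at (277,138), the plunger at (301,239) and the housing at (183,213). I'll zoom in to refine this.

```bash
python3 - <<'E'
from h import *
a=cv2.imread('pics/w0.png')[70:280,135:385]
cv2.imwrite('pics/w0c.png',cv2.resize(a,None,fx=2.8,fy=2.8,interpolation=cv2.INTER_CUBIC))
g=cv2.cvtColor(a,cv2.COLOR_BGR2HSV)
m=cv2.inRange(g,(8,120,60),(35,255,255))
for c in cv2.findContours(m,0,2)[0]:
    if cv2.contourArea(c)>20: print(cv2.contourArea(c),np.array(cv2.minAreaRect(c)[0])+[135,70],cv2.boundingRect(c))
E
```

```text
271.5 [218.5 201.5] (74, 122, 20, 20)
269.5 [354.45002747 152.34997559] (209, 73, 21, 23)
112.0 [276.5 138. ] (138, 60, 8, 17)
75.0 [146.5  74. ] (3, 0, 18, 9)
```

View pics/w0c.png

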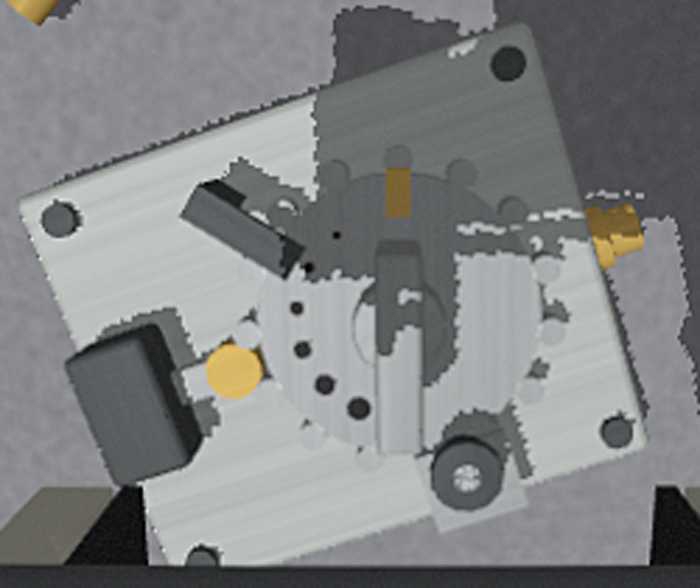

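The bar's top face spans crop (377–422, 256–455). The plunger ring is centred at crop (467,477), and the plate corners are at (20,203), (528,25) and (645,442).

```bash
python3 - <<'E'
from h import *
f=grab('wrist')
T=grab('top')
c=lambda x,y:(135+x/2.8,70+y/2.8)
bar=plane(f,c(399.5,355.5),.104); print('bar',bar,plane(f,c(399.5,256),.104),plane(f,c(399.5,455),.104))
lug=plane(f,(276.5,138),.053); pl=plane(f,c(467,477),.066); print('lug',lug,'pl',pl)
A,Bc,C=[plane(f,c(*p),.026)[:2] for p in((20,203),(528,25),(645,442))]
# A=(.12,-.082) B=(-.075,-.082) C=(-.075,.082)
print(A,Bc,C,np.linalg.norm(A-Bc),np.linalg.norm(C-Bc))
x=A-Bc; print('yaw',np.degrees(np.arctan2(x[1],x[0])),np.degrees(np.arctan2(*(-(C-Bc)*[1,-1])))); 
ex=x/np.linalg.norm(x); ey=np.array([-ex[1],ex[0]])
print('orig',A-.12*ex+.082*ey,Bc+.075*ex+.082*ey,C+.075*ex-.082*ey)
# top camera
t=lambda x,y:(215+x/4-.4,160+y/4-.4)
print('top pl',plane(T,t(157,278),.066),'lug',plane(T,t(282,223),.053))
for z in (.104,.088):print(plane(T,t(221,228),z))
E
```

```text
bar [0.50345947 0.01545475 0.104     ] [ 0.50949906 -0.01281372  0.104     ] [0.49709652 0.04523353 0.104     ]
lug [ 0.51358039 -0.02719878  0.053     ] pl [0.47014574 0.06094065 0.066     ]
[0.64504547 0.0065427 ] [ 0.48066568 -0.09006245] [0.40087581 0.04690512] 0.19066533783307313 0.15851353175819174
yaw 30.44253370506971 30.22275538719044
orig [0.50004168 0.01643713] [0.50377875 0.01863339] [0.5070834  0.01421037]
top pl [0.47001298 0.06397363 0.066     ] lug [ 0.51223125 -0.02299917  0.053     ]
[0.50370341 0.01911059 0.104     ]
[0.5048858  0.01948053 0.088     ]
```

All of these agree: bar length 59 mm, lug radius 44 mm, plunger radius 56 mm at 96°, and lug direction about −77.6° (two clicks from the stop). I'll descend and grip.

Call:
{"op": "servo_tool", "data": {
  "targets": [
    {"xyz": [0.22, 0, 2], "angular": [0, 0, 0], "claw": 8.7},
    {"xyz": [0, 0, 3], "angular": [0, 0, 0], "claw": 8.7},
    {"xyz": [0, 0, 3], "angular": [0, 0, 0], "claw": 8.7},
    {"xyz": [0, 0, 2], "angular": [0, 0, 0], "claw": 8.7},
    {"xyz": [0, 0, 1.4], "angular": [0, 0, 0], "claw": 6},
    {"xyz": [0, 0, 1], "angular": [0, 0, 0], "claw": 4},
    {"xyz": [0, 0, 0], "angular": [0, 0, 0], "claw": 3},
    {"xyz": [0, 0, 0], "angular": [0, 0, 0], "claw": 2.2},
    {"xyz": [0, 0, 0], "angular": [0, 0, 0], "claw": 2.2},
    {"xyz": [0, 0, 0], "angular": [0, 0, 0], "claw": 2.2},
    {"xyz": [0, 0, 0], "angular": [0, 0, 0], "claw": 2.2}
  ],
  "force": 10
}}

```text
t: 4.15
eef_pos: [0.5045, 0.0175, 0.0954]
ee_rot: [-3.14, 0.0, -1.357]
force: [-0.7, -0.2, -0.1]
width: 0.0366
gripper_force: 0.0
```

Call:
{"op": "servo_tool", "data": {
  "targets": [
    {"xyz": [0, 0, 0], "angular": [0, 0, 0], "claw": 1.2},
    {"xyz": [0, 0, 0], "angular": [0, 0, 0], "claw": 1.2},
    {"xyz": [0, 0, 0], "angular": [0, 0, 0], "claw": 1.2},
    {"xyz": [0, 0, 0], "angular": [0, 0, 0], "claw": 1.2},
    {"xyz": [0, 0, 0], "angular": [0, 0, 0], "claw": 1.2}
  ],
  "force": 10
}}

```text
t: 4.65
eef_pos: [0.5041, 0.0173, 0.0948]
ee_rot: [3.141, -0.0, -1.357]
force: [-1.1, -0.7, 2.3]
width: 0.0135
gripper_force: 10.0
```

```bash
cat > s.py <<'E'
from h import *
s=monitor.get_state(); print(round(s['t'],2),s['eef_pos'].round(4),np.degrees(s['ee_rot']).round(2),'F',s['force'].round(2),'M',s['moment'].round(3),s['width'].round(4),round(float(s['gripper_force']),1))
E
python3 s.py
```

```text
Traceback (most recent call last):
  File "s.py", line 2, in <module>
    s=monitor.get_state(); print(round(s['t'],2),s['eef_pos'].round(4),np.degrees(s['ee_rot']).round(2),'F',s['force'].round(2),'M',s['moment'].round(3),s['width'].round(4),round(float(s['gripper_force']),1))
                                                                                                                                                         ^^^^^^^^^^^^^^^^
AttributeError: 'float' object has no attribute 'round'
```

Call:
{"op": "servo_tool", "data": {
  "targets": [
    {"xyz": [0, 0, 0], "angular": [0, 0, 0], "claw": 0.5},
    {"xyz": [0, 0, 0], "angular": [0, 0, 0], "claw": 0.5},
    {"xyz": [0, 0, 0], "angular": [0, 0, -4], "claw": 0.5},
    {"xyz": [0, 0, 0], "angular": [0, 0, -4], "claw": 0.5},
    {"xyz": [0, 0, 0], "angular": [0, 0, -4], "claw": 0.5},
    {"xyz": [0, 0, 0], "angular": [0, 0, -4], "claw": 0.5},
    {"xyz": [0, 0, 0], "angular": [0, 0, -4], "claw": 0.5},
    {"xyz": [0, 0, 0], "angular": [0, 0, -4], "claw": 0.5},
    {"xyz": [0, 0, 0], "angular": [0, 0, 0], "claw": 0.5},
    {"xyz": [0, 0, 0], "angular": [0, 0, 0], "claw": 0.5},
    {"xyz": [0, 0, 0], "angular": [0, 0, 0], "claw": 0.5}
  ],
  "force": 40
}}

```text
t: 5.75
eef_pos: [0.5061, 0.0178, 0.0964]
ee_rot: [-3.138, -0.002, -0.938]
force: [-0.9, 0.3, 10.0]
width: 0.0048
gripper_force: 5.2
```

```bash
sed -i "s/s\['width'\].round(4)/round(float(s['width']),4)/" s.py; python3 s.py
```

```text
5.75 [0.5061 0.0178 0.0964] [-1.798e+02 -1.000e-01 -5.372e+01] F [-0.89  0.33 10.01] M [ 0.1    0.29  -0.031] 0.0048 5.2
```

The opening reads 4.8 mm, which is narrower than the bar, so the grip has slipped. I'll look.

```bash
python3 - <<'E'
from h import *
w=grab('wrist')['color'];s=grab('scene')['color'];t=grab('top')['color']
a=w[110:330,150:410]
b=s[170:290,225:345]
o=np.hstack([cv2.resize(a,(449,380)),cv2.resize(b,(350,380),interpolation=cv2.INTER_CUBIC)])
cv2.imwrite('pics/slip.png',o)
E
```

```text
(no output)
```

View pics/slip.png

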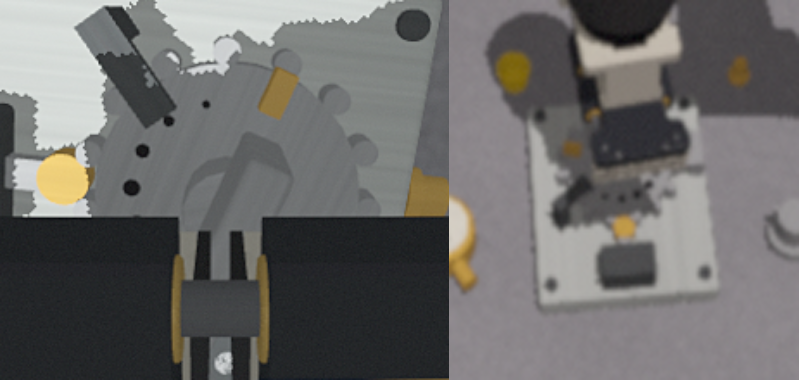

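```bash
python3 s.py; python3 - <<'E'
from h import *
f=grab('wrist');cv2.imwrite('pics/w2.png',f['color'])
o=np.array([.5036,.0165])
for a in(-77.7,-53.7):
    d=np.array([np.cos(np.radians(a)),np.sin(np.radians(a))]);n=np.array([-d[1],d[0]])
    P=[[*(o+.03*d+s*.007*n),z] for z in(.104,.062) for s in(1,-1)]+[[*(o+.044*d),.053]]+[[*(o-.03*d),.104]]
    p=proj(f,P); print(a,((p-[150,110])/[260/449,220/380]).round(0).tolist())
s=monitor.get_state()
print('tcp',((proj(f,[s['eef_pos'],s['eef_pos']-[0,0,.022]])-[150,110])*1.727).round())
E
```

```text
5.9 [0.5061 0.0178 0.0964] [-1.7979e+02 -1.1000e-01 -5.3720e+01] F [-0.39 -0.31 10.49] M [0.126 0.318 0.01 ] 0.0048 5.2
-77.7 [[249.0, 160.0], [297.0, 180.0], [244.0, 129.0], [282.0, 146.0], [278.0, 96.0], [185.0, 351.0]]
-53.7 [[201.0, 161.0], [254.0, 161.0], [205.0, 130.0], [247.0, 130.0], [226.0, 85.0], [227.0, 359.0]]
tcp [[217. 253.]
 [218. 226.]]
```

```bash
python3 - <<'E'
import cv2
a=cv2.imread('pics/w2.png')[150:420,180:380]
a=cv2.convertScaleAbs(a,alpha=1.8,beta=20)
cv2.imwrite('pics/w2c.png',cv2.resize(a,(444,600),interpolation=cv2.INTER_CUBIC))
E
```

```text
(no output)
```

View pics/w2c.png

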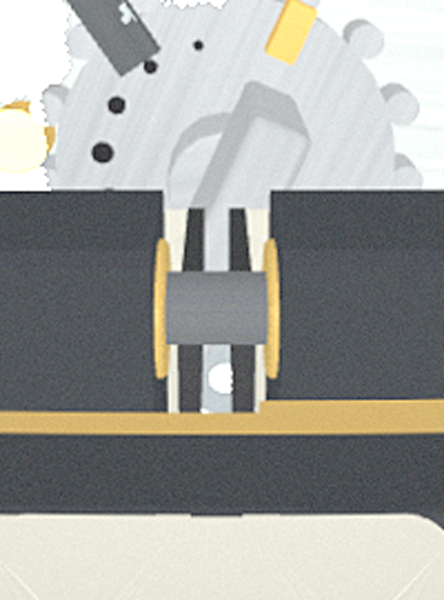

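Call:
{"op": "servo_tool", "data": {
  "targets": [
    {"xyz": [0, 0, 0], "angular": [0, 0, 0], "claw": 1.6},
    {"xyz": [0, 0, 0], "angular": [0, 0, 0], "claw": 1.6}
  ]
}}

```text
t: 6.15
eef_pos: [0.5071, 0.0184, 0.0965]
ee_rot: [-3.136, -0.002, -0.937]
force: [3.0, 2.9, 6.1]
width: 0.0144
gripper_force: 3.0
```

```bash
python3 s.py
```

```text
6.15 [0.5071 0.0184 0.0965] [-1.7968e+02 -1.2000e-01 -5.3710e+01] F [2.96 2.87 6.1 ] M [ 0.808 -1.094  0.083] 0.0144 3.0
```

Call:
{"op": "servo_tool", "data": {
  "targets": [
    {"xyz": [0, 0, 0], "angular": [0, 0, 0], "claw": 4},
    {"xyz": [0, 0, 0], "angular": [0, 0, 0], "claw": 4},
    {"xyz": [0, 0, 0], "angular": [0, 0, 0], "claw": 4},
    {"xyz": [0, 0, 0], "angular": [0, 0, 0], "claw": 4}
  ]
}}

```text
t: 6.55
eef_pos: [0.5034, 0.0171, 0.0943]
ee_rot: [3.14, 0.001, -0.939]
force: [0.5, -0.4, -0.2]
width: 0.0387
gripper_force: 0.0
```

```bash
python3 s.py; python3 - <<'E'
from h import *
f=grab('wrist')
a=cv2.convertScaleAbs(f['color'][150:420,130:430],alpha=1.8,beta=20)
cv2.imwrite('pics/w3c.png',cv2.resize(a,(600,540),interpolation=cv2.INTER_CUBIC))
E
```

```text
6.55 [0.5034 0.0171 0.0943] [ 1.7993e+02  3.0000e-02 -5.3780e+01] F [ 0.49 -0.37 -0.15] M [-0.017  0.115  0.039] 0.0387 0.0
```

View pics/w3c.png

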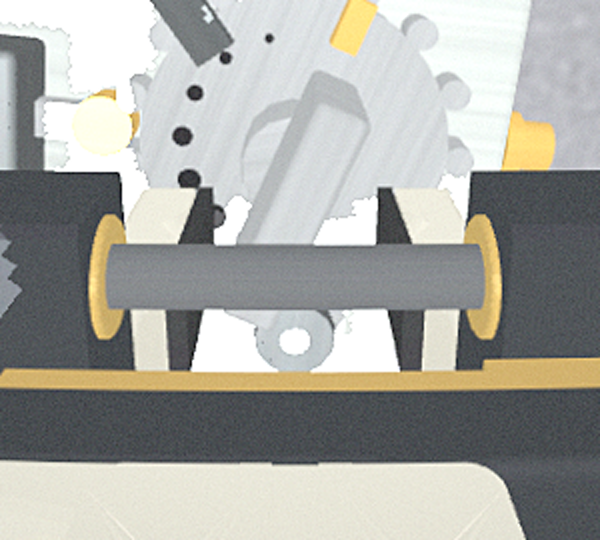

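The bar sits squarely between the open pads and the turret has not moved; the lug is still at about −77.7°. I'll realign, go a little lower and grip again at full force before turning, checking more often.

Call:
{"op": "servo_tool", "data": {
  "targets": [
    {"xyz": [0, 0, 0], "angular": [0, 0, 6], "claw": 4},
    {"xyz": [0, 0, 0.1], "angular": [0, 0, 6], "claw": 4},
    {"xyz": [0, 0, 0.1], "angular": [0, 0, 6], "claw": 4},
    {"xyz": [0, 0, 0], "angular": [0, 0, 6], "claw": 4},
    {"xyz": [0, 0, 0], "angular": [0, 0, 0], "claw": 2},
    {"xyz": [0, 0, 0], "angular": [0, 0, 0], "claw": 1},
    {"xyz": [0, 0, 0], "angular": [0, 0, 0], "claw": 1},
    {"xyz": [0, 0, 0], "angular": [0, 0, 0], "claw": 1},
    {"xyz": [0, 0, 0], "angular": [0, 0, 0], "claw": 0},
    {"xyz": [0, 0, 0], "angular": [0, 0, 0], "claw": 0}
  ],
  "force": 40
}}

```text
t: 7.6
eef_pos: [0.5041, 0.0173, 0.0927]
ee_rot: [3.141, -0.0, -1.357]
force: [-0.4, 0.2, -0.5]
width: 0.0125
gripper_force: 40.0
```

```bash
python3 s.py
```

```text
7.6 [0.5041 0.0173 0.0927] [179.99  -0.   -77.74] F [-0.36  0.2  -0.5 ] M [-0.013  0.108  0.058] 0.0125 40.0
```

Call:
{"op": "servo_tool", "data": {
  "targets": [
    {"xyz": [0, 0, 0], "angular": [0, 0, -2], "claw": 0},
    {"xyz": [0, 0, 0], "angular": [0, 0, -2], "claw": 0},
    {"xyz": [0, 0, 0], "angular": [0, 0, 0], "claw": 0}
  ]
}}

```text
t: 7.9
eef_pos: [0.5041, 0.0173, 0.0927]
ee_rot: [3.142, 0.0, -1.288]
force: [0.2, -0.3, -0.4]
width: 0.0128
gripper_force: 41.1
```

```bash
python3 s.py
```

```text
7.9 [0.5041 0.0173 0.0927] [ 1.800e+02  1.000e-02 -7.378e+01] F [ 0.17 -0.31 -0.38] M [-0.089  0.077 -0.514] 0.0128 41.1
```

Call:
{"op": "servo_tool", "data": {
  "targets": [
    {"xyz": [0, 0, 0], "angular": [0, 0, -2], "claw": 0},
    {"xyz": [0, 0, 0], "angular": [0, 0, -2], "claw": 0},
    {"xyz": [0, 0, 0], "angular": [0, 0, 0], "claw": 0}
  ]
}}

```text
t: 8.2
eef_pos: [0.5041, 0.0172, 0.0927]
ee_rot: [3.142, 0.0, -1.219]
force: [0.2, -1.1, -0.3]
width: 0.0129
gripper_force: 43.7
```

```bash
python3 s.py
```

```text
8.2 [0.5041 0.0172 0.0927] [ 1.800e+02  1.000e-02 -6.985e+01] F [ 0.16 -1.12 -0.34] M [-0.175  0.059 -0.879] 0.0129 43.7
```

The moment is −0.88 N m after 8°, so I'll check whether the turret followed by measuring the lug's angle.

```bash
cat > lug.py <<'E'
from h import *
f=grab('wrist'); g=cv2.cvtColor(f['color'],cv2.COLOR_BGR2HSV)
m=cv2.inRange(g,(8,120,60),(35,255,255))
for c in cv2.findContours(m,0,2)[0]:
    if cv2.contourArea(c)>40:
        (u,v),wh,_=cv2.minAreaRect(c); X=plane(f,(u,v),.053); d=X[:2]-[.5038,.0168]
        r=np.hypot(*d)
        if .036<r<.052: print('lug cand r %.4f world ang %.1f area %.0f wh %s'%(r,np.degrees(np.arctan2(d[1],d[0])),cv2.contourArea(c),np.round(wh,1)))
E
python3 lug.py
```

```text
lug cand r 0.0475 world ang 144.6 area 312 wh [61.1  8.8]
lug cand r 0.0470 world ang 75.9 area 305 wh [ 7.9 62. ]
lug cand r 0.0453 world ang -77.0 area 328 wh [13.1 27.8]
```

The lug is still at −77°. Before pushing further I'll cross-check the torque with the joint-6 effort.

```bash
python3 - <<'E'
from h import *
s=monitor.get_state(); print(s['joint_efforts'].round(3),s['q'].round(3),s['moment'],s['force'])
E
```

```text
[ 1.1400e+00 -3.9976e+01  2.3321e+01  5.9970e+00  2.4000e-02  1.0920e+00] [ 0.424  0.203 -0.528 -0.    -0.84  -0.073] [-0.20620314  0.00737169 -0.89892357] [ 0.77501453 -1.26751744  0.25215002]
```

Call:
{"op": "servo_tool", "data": {
  "targets": [
    {"xyz": [0, 0, 0], "angular": [0, 0, 0], "claw": 0},
    {"xyz": [0, 0, 0], "angular": [0, 0, 0], "claw": 0},
    {"xyz": [0, 0, 0], "angular": [0, 0, 0], "claw": 0}
  ]
}}

```text
t: 8.55
eef_pos: [0.5041, 0.0173, 0.0927]
ee_rot: [3.141, 0.0, -1.218]
force: [0.2, -0.4, -1.2]
width: 0.013
gripper_force: 43.8
```

```bash
python3 s.py; python3 lug.py
```

```text
8.55 [0.5041 0.0173 0.0927] [179.99   0.   -69.81] F [ 0.24 -0.42 -1.15] M [-0.306  0.082 -0.856] 0.013 43.8
lug cand r 0.0475 world ang 144.6 area 318 wh [61.1  8.8]
lug cand r 0.0472 world ang 76.4 area 303 wh [61.  8.]
lug cand r 0.0453 world ang -76.9 area 330 wh [13.2 27.9]
```

Call:
{"op": "servo_tool", "data": {
  "targets": [
    {"xyz": [0, 0, 0], "angular": [0, 0, 0], "claw": 0},
    {"xyz": [0, 0, 0], "angular": [0, 0, 0], "claw": 0},
    {"xyz": [0, 0, 0], "angular": [0, 0, -2], "claw": 0},
    {"xyz": [0, 0, 0], "angular": [0, 0, -2], "claw": 0},
    {"xyz": [0, 0, 0], "angular": [0, 0, 0], "claw": 0}
  ],
  "force": 60
}}

```text
t: 9.1
eef_pos: [0.5039, 0.0172, 0.0927]
ee_rot: [3.141, -0.0, -1.147]
force: [-1.2, -0.8, -0.5]
width: 0.0124
gripper_force: 60.2
```

```bash
python3 s.py; python3 lug.py
```

```text
9.1 [0.5039 0.0172 0.0927] [ 1.7997e+02 -1.0000e-02 -6.5690e+01] F [-1.2  -0.85 -0.48] M [-0.331  0.438 -0.267] 0.0124 60.2
lug cand r 0.0470 world ang 147.8 area 308 wh [61.  8.]
lug cand r 0.0464 world ang 81.1 area 300 wh [ 8. 62.]
lug cand r 0.0451 world ang -67.4 area 322 wh [27. 12.]
```

It has broken free: the lug is at −67° and the moment has dropped. I'll continue over the first click.

Call:
{"op": "servo_tool", "data": {
  "targets": [
    {"xyz": [0, 0, 0], "angular": [0, 0, -2], "claw": 0},
    {"xyz": [0, 0, 0], "angular": [0, 0, -2], "claw": 0},
    {"xyz": [0, 0, 0], "angular": [0, 0, -2], "claw": 0},
    {"xyz": [0, 0, 0], "angular": [0, 0, -2], "claw": 0},
    {"xyz": [0, 0, 0], "angular": [0, 0, -2], "claw": 0},
    {"xyz": [0, 0, 0], "angular": [0, 0, -2], "claw": 0},
    {"xyz": [0, 0, 0], "angular": [0, 0, 0], "claw": 0}
  ]
}}

```text
t: 9.85
eef_pos: [0.5038, 0.0171, 0.0927]
ee_rot: [3.141, 0.0, -0.938]
force: [-2.5, -0.5, 0.4]
width: 0.0122
gripper_force: 60.0
```

```bash
python3 s.py; python3 lug.py
```

```text
9.85 [0.5038 0.0171 0.0927] [179.95   0.   -53.74] F [-2.53 -0.53  0.39] M [-0.491  0.819  0.049] 0.0122 60.0
lug cand r 0.0468 world ang 160.0 area 308 wh [62.1  8.9]
lug cand r 0.0463 world ang 93.4 area 306 wh [ 8.8 62.1]
lug cand r 0.0451 world ang -54.2 area 324 wh [27. 12.]
```

Call:
{"op": "servo_tool", "data": {
  "targets": [
    {"xyz": [0, 0, 0], "angular": [0, 0, -2], "claw": 0},
    {"xyz": [0, 0, 0], "angular": [0, 0, -2], "claw": 0},
    {"xyz": [0, 0, 0], "angular": [0, 0, -2], "claw": 0},
    {"xyz": [0, 0, 0], "angular": [0, 0, -2], "claw": 0},
    {"xyz": [0, 0, 0], "angular": [0, 0, -2], "claw": 0},
    {"xyz": [0, 0, 0], "angular": [0, 0, 0], "claw": 0}
  ]
}}

```text
t: 10.5
eef_pos: [0.5037, 0.0171, 0.0927]
ee_rot: [3.141, 0.0, -0.765]
force: [-3.1, -1.4, 1.4]
width: 0.0123
gripper_force: 60.5
```

```bash
python3 s.py; python3 lug.py
```

```text
10.5 [0.5037 0.0171 0.0927] [ 1.7996e+02  2.0000e-02 -4.3840e+01] F [-3.08 -1.36  1.38] M [-0.66   1.083 -0.394] 0.0123 60.5
lug cand r 0.0469 world ang 169.9 area 307 wh [62.   8.8]
lug cand r 0.0463 world ang 103.6 area 302 wh [ 8.4 62.1]
lug cand r 0.0451 world ang -47.3 area 316 wh [13.1 27.6]
```

Call:
{"op": "servo_tool", "data": {
  "targets": [
    {"xyz": [0, 0, 0], "angular": [0, 0, -2], "claw": 0},
    {"xyz": [0, 0, 0], "angular": [0, 0, -2], "claw": 0},
    {"xyz": [0, 0, 0], "angular": [0, 0, -2], "claw": 0},
    {"xyz": [0, 0, 0], "angular": [0, 0, 0], "claw": 0}
  ]
}}

```text
t: 10.95
eef_pos: [0.5037, 0.017, 0.0927]
ee_rot: [3.141, 0.0, -0.66]
force: [-2.9, -3.6, 2.3]
width: 0.0123
gripper_force: 60.0
```

```bash
python3 s.py; python3 lug.py
```

```text
10.95 [0.5037 0.017  0.0927] [ 1.7994e+02  2.0000e-02 -3.7810e+01] F [-2.94 -3.62  2.29] M [-1.047  1.386 -0.085] 0.0123 60.0
lug cand r 0.0467 world ang 109.7 area 302 wh [61.  8.]
lug cand r 0.0470 world ang 176.0 area 303 wh [62.1  8.9]
lug cand r 0.0450 world ang -39.2 area 321 wh [27. 12.]
```

Call:
{"op": "servo_tool", "data": {
  "targets": [
    {"xyz": [0, 0, 0], "angular": [0, 0, -2], "claw": 0},
    {"xyz": [0, 0, 0], "angular": [0, 0, -2], "claw": 0},
    {"xyz": [0, 0, 0], "angular": [0, 0, -1], "claw": 0},
    {"xyz": [0, 0, 0], "angular": [0, 0, 0], "claw": 0}
  ]
}}

```text
t: 11.4
eef_pos: [0.5036, 0.017, 0.0927]
ee_rot: [3.14, 0.001, -0.573]
force: [-3.9, -3.5, 2.6]
width: 0.0119
gripper_force: 60.0
```

```bash
python3 s.py; python3 lug.py
```

```text
11.4 [0.5036 0.017  0.0927] [ 1.7994e+02  3.0000e-02 -3.2810e+01] F [-3.87 -3.49  2.56] M [-1.275  1.63  -0.018] 0.0119 60.0
lug cand r 0.0470 world ang -179.0 area 308 wh [62.1  8.9]
lug cand r 0.0464 world ang 114.6 area 304 wh [ 8.7 62.1]
lug cand r 0.0449 world ang -33.1 area 320 wh [27. 13.]
```

Call:
{"op": "servo_tool", "data": {
  "targets": [
    {"xyz": [0, 0, 0], "angular": [0, 0, 0], "claw": 1.6},
    {"xyz": [0, 0, 0], "angular": [0, 0, 0], "claw": 2.6},
    {"xyz": [0, 0, 0], "angular": [0, 0, 0], "claw": 2.6},
    {"xyz": [0, 0, 0], "angular": [0, 0, 0], "claw": 2.6},
    {"xyz": [0, 0, 0], "angular": [0, 0, 0], "claw": 2.6}
  ]
}}

```text
t: 11.95
eef_pos: [0.5046, 0.0176, 0.0929]
ee_rot: [-3.141, -0.0, -0.572]
force: [-0.5, -0.3, -0.2]
width: 0.0258
gripper_force: 0.0
```

```bash
python3 s.py; python3 lug.py
```

```text
11.95 [0.5046 0.0176 0.0929] [-1.7996e+02 -2.0000e-02 -3.2770e+01] F [-0.52 -0.32 -0.24] M [-0.011  0.148 -0.008] 0.0258 0.0
lug cand r 0.0451 world ang -31.3 area 262 wh [28. 12.]
```

Call:
{"op": "servo_tool", "data": {
  "targets": [
    {"xyz": [0, 0, 0], "angular": [0, 0, -1.8], "claw": 2.6},
    {"xyz": [0, 0, 0], "angular": [0, 0, 0], "claw": 1.8},
    {"xyz": [0, 0, 0], "angular": [0, 0, 0], "claw": 1},
    {"xyz": [0, 0, 0], "angular": [0, 0, 0], "claw": 0},
    {"xyz": [0, 0, 0], "angular": [0, 0, 0], "claw": 0},
    {"xyz": [0, 0, 0], "angular": [0, 0, 0], "claw": 0},
    {"xyz": [0, 0, 0], "angular": [0, 0, 0], "claw": 0}
  ],
  "force": 50
}}

```text
t: 12.7
eef_pos: [0.5038, 0.0168, 0.0927]
ee_rot: [3.141, 0.0, -0.541]
force: [-0.7, -5.3, 2.8]
width: 0.0125
gripper_force: 50.0
```

```bash
python3 s.py; python3 lug.py
```

```text
12.7 [0.5038 0.0168 0.0927] [ 1.7994e+02  2.0000e-02 -3.0980e+01] F [-0.7  -5.29  2.8 ] M [-2.011  0.598  0.052] 0.0125 50.0
lug cand r 0.0472 world ang -176.4 area 326 wh [62.1  8.8]
lug cand r 0.0465 world ang 115.9 area 306 wh [ 8.3 62.1]
lug cand r 0.0448 world ang -31.3 area 256 wh [28. 13.]
```

Call:
{"op": "servo_tool", "data": {
  "targets": [
    {"xyz": [0, 0, 0], "angular": [0, 0, -1], "claw": 0},
    {"xyz": [0, 0, 0], "angular": [0, 0, 0], "claw": 0}
  ]
}}

```text
t: 12.95
eef_pos: [0.5038, 0.0168, 0.0927]
ee_rot: [3.141, 0.0, -0.523]
force: [-2.5, -4.3, 2.1]
width: 0.0128
gripper_force: 50.0
```

```bash
python3 s.py; python3 lug.py
```

```text
12.95 [0.5038 0.0168 0.0927] [ 1.7995e+02  2.0000e-02 -2.9960e+01] F [-2.52 -4.31  2.1 ] M [-2.062  0.569 -0.059] 0.0128 50.0
lug cand r 0.0475 world ang -175.6 area 320 wh [61.1  8.7]
lug cand r 0.0463 world ang 117.3 area 311 wh [ 8. 62.]
lug cand r 0.0448 world ang -31.1 area 256 wh [28. 13.]
```

Call:
{"op": "servo_tool", "data": {
  "targets": [
    {"xyz": [0, 0, 0], "angular": [0, 0, -1.5], "claw": 0},
    {"xyz": [0, 0, 0], "angular": [0, 0, 0], "claw": 0}
  ]
}}

```text
t: 13.2
eef_pos: [0.5038, 0.0168, 0.0927]
ee_rot: [3.141, 0.0, -0.497]
force: [-1.5, -4.9, 1.8]
width: 0.0124
gripper_force: 50.3
```

```bash
python3 s.py; python3 lug.py
```

```text
13.2 [0.5038 0.0168 0.0927] [ 1.7995e+02  2.0000e-02 -2.8470e+01] F [-1.48 -4.92  1.77] M [-2.107  0.574 -0.199] 0.0124 50.3
lug cand r 0.0467 world ang 118.8 area 304 wh [ 7.9 61.1]
lug cand r 0.0472 world ang -173.9 area 326 wh [62.1  8.8]
lug cand r 0.0450 world ang -31.4 area 248 wh [12.3 28.2]
```

The lug stays put while the moment rises 0.11 N m per degree, so it is bearing on the stop gently, at about 0.2 N m. Next I turn clockwise, with a small centring correction first.

Call:
{"op": "servo_tool", "data": {
  "targets": [
    {"xyz": [0, 0.08, 0], "angular": [0, 0, 2], "claw": 0},
    {"xyz": [0, 0, 0], "angular": [0, 0, 2], "claw": 0},
    {"xyz": [0, 0, 0], "angular": [0, 0, 2], "claw": 0},
    {"xyz": [0, 0, 0], "angular": [0, 0, 2], "claw": 0},
    {"xyz": [0, 0, 0], "angular": [0, 0, 2], "claw": 0},
    {"xyz": [0, 0, 0], "angular": [0, 0, 2], "claw": 0},
    {"xyz": [0, 0, 0], "angular": [0, 0, 2], "claw": 0},
    {"xyz": [0, 0, 0], "angular": [0, 0, 2], "claw": 0},
    {"xyz": [0, 0, 0], "angular": [0, 0, 2], "claw": 0},
    {"xyz": [0, 0, 0], "angular": [0, 0, 2], "claw": 0},
    {"xyz": [0, 0, 0], "angular": [0, 0, 2], "claw": 0},
    {"xyz": [0, 0, 0], "angular": [0, 0, 2], "claw": 0},
    {"xyz": [0, 0, 0], "angular": [0, 0, 1.2], "claw": 0},
    {"xyz": [0, 0, 0], "angular": [0, 0, 0], "claw": 0}
  ],
  "force": 60
}}

```text
t: 14.65
eef_pos: [0.504, 0.0169, 0.0928]
ee_rot: [-3.141, 0.0, -0.937]
force: [-0.1, -1.4, -0.1]
width: 0.0123
gripper_force: 60.0
```

```bash
python3 s.py; python3 lug.py
```

```text
14.65 [0.504  0.0169 0.0928] [-1.7997e+02  1.0000e-02 -5.3690e+01] F [-0.14 -1.43 -0.11] M [-0.329  0.279 -0.046] 0.0123 60.0
lug cand r 0.0468 world ang 160.0 area 308 wh [61.1  8.8]
lug cand r 0.0461 world ang 93.4 area 302 wh [ 8.4 62.1]
lug cand r 0.0453 world ang -54.1 area 324 wh [27. 12.]
```

Click 1 (M≈0, yaw −53.7). I'll continue two clicks.

Call:
{"op": "servo_tool", "data": {
  "targets": [
    {"xyz": [0, 0, 0], "angular": [0, 0, 2.4], "claw": 0},
    {"xyz": [0, 0, 0], "angular": [0, 0, 2.4], "claw": 0},
    {"xyz": [0, 0, 0], "angular": [0, 0, 2.4], "claw": 0},
    {"xyz": [0, 0, 0], "angular": [0, 0, 2.4], "claw": 0},
    {"xyz": [0, 0, 0], "angular": [0, 0, 2.4], "claw": 0},
    {"xyz": [0, 0, 0], "angular": [0, 0, 2.4], "claw": 0},
    {"xyz": [0, 0, 0], "angular": [0, 0, 2.4], "claw": 0},
    {"xyz": [0, 0, 0], "angular": [0, 0, 2.4], "claw": 0},
    {"xyz": [0, 0, 0], "angular": [0, 0, 2.4], "claw": 0},
    {"xyz": [0, 0, 0], "angular": [0, 0, 2.4], "claw": 0},
    {"xyz": [0, 0, 0], "angular": [0, 0, 0], "claw": 0}
  ]
}}

```text
t: 15.8
eef_pos: [0.5041, 0.017, 0.0928]
ee_rot: [-3.141, 0.0, -1.356]
force: [1.0, 1.1, -0.5]
width: 0.0124
gripper_force: 60.0
```

```bash
python3 s.py; python3 lug.py
```

```text
15.8 [0.5041 0.017  0.0928] [-1.7995e+02  2.0000e-02 -7.7670e+01] F [ 1.03  1.1  -0.52] M [ 0.085 -0.103 -0.018] 0.0124 60.0
lug cand r 0.0463 world ang 135.9 area 308 wh [62.1  8.8]
lug cand r 0.0462 world ang 69.0 area 301 wh [ 8.3 62.1]
lug cand r 0.0454 world ang -77.7 area 324 wh [27. 12.]
```

Call:
{"op": "servo_tool", "data": {
  "targets": [
    {"xyz": [0, 0, 0], "angular": [0, 0, 2.4], "claw": 0},
    {"xyz": [0, 0, 0], "angular": [0, 0, 2.4], "claw": 0},
    {"xyz": [0, 0, 0], "angular": [0, 0, 2.4], "claw": 0},
    {"xyz": [0, 0, 0], "angular": [0, 0, 2.4], "claw": 0},
    {"xyz": [0, 0, 0], "angular": [0, 0, 2.4], "claw": 0},
    {"xyz": [0, 0, 0], "angular": [0, 0, 2.4], "claw": 0},
    {"xyz": [0, 0, 0], "angular": [0, 0, 2.4], "claw": 0},
    {"xyz": [0, 0, 0], "angular": [0, 0, 2.4], "claw": 0},
    {"xyz": [0, 0, 0], "angular": [0, 0, 2.4], "claw": 0},
    {"xyz": [0, 0, 0], "angular": [0, 0, 2.4], "claw": 0},
    {"xyz": [0, 0, 0], "angular": [0, 0, 0], "claw": 0}
  ]
}}

```text
t: 16.95
eef_pos: [0.5043, 0.017, 0.0928]
ee_rot: [-3.141, 0.001, -1.774]
force: [1.8, 0.1, -2.7]
width: 0.0122
gripper_force: 60.0
```

```bash
python3 s.py; python3 lug.py
```

```text
16.95 [0.5043 0.017  0.0928] [-1.7995e+02  4.0000e-02 -1.0162e+02] F [ 1.8   0.11 -2.74] M [ 0.288 -0.717 -0.063] 0.0122 60.0
lug cand r 0.0462 world ang 111.6 area 312 wh [62.1  8.8]
lug cand r 0.0464 world ang 44.8 area 306 wh [ 8.4 62.1]
lug cand r 0.0454 world ang -101.2 area 324 wh [27. 12.]
```

Clicks 2 and 3 are confirmed. Click 4 is next, then the fifth slowly, stopping about 2° short.

Call:
{"op": "servo_tool", "data": {
  "targets": [
    {"xyz": [0, 0, 0], "angular": [0, 0, 2.4], "claw": 0},
    {"xyz": [0, 0, 0], "angular": [0, 0, 2.4], "claw": 0},
    {"xyz": [0, 0, 0], "angular": [0, 0, 2.4], "claw": 0},
    {"xyz": [0, 0, 0], "angular": [0, 0, 2.4], "claw": 0},
    {"xyz": [0, 0, 0], "angular": [0, 0, 2.4], "claw": 0},
    {"xyz": [0, 0, 0], "angular": [0, 0, 2.4], "claw": 0},
    {"xyz": [0, 0, 0], "angular": [0, 0, 2.4], "claw": 0},
    {"xyz": [0, 0, 0], "angular": [0, 0, 2.4], "claw": 0},
    {"xyz": [0, 0, 0], "angular": [0, 0, 2.4], "claw": 0},
    {"xyz": [0, 0, 0], "angular": [0, 0, 2.4], "claw": 0},
    {"xyz": [0, 0, 0], "angular": [0, 0, 0], "claw": 0}
  ]
}}

```text
t: 18.1
eef_pos: [0.5045, 0.0169, 0.0928]
ee_rot: [-3.141, 0.001, -2.192]
force: [3.8, 0.2, -2.6]
width: 0.0121
gripper_force: 60.0
```

```bash
python3 s.py; python3 lug.py
```

```text
18.1 [0.5045 0.0169 0.0928] [-1.7996e+02  6.0000e-02 -1.2560e+02] F [ 3.84  0.18 -2.63] M [ 0.173 -1.562 -0.056] 0.0121 60.0
lug cand r 0.0465 world ang 87.0 area 304 wh [61.1  8.8]
lug cand r 0.0467 world ang 20.7 area 293 wh [ 8.4 62. ]
lug cand r 0.0452 world ang -124.9 area 324 wh [27. 12.]
```

Call:
{"op": "servo_tool", "data": {
  "targets": [
    {"xyz": [0, 0, 0], "angular": [0, 0, 2], "claw": 0},
    {"xyz": [0, 0, 0], "angular": [0, 0, 2], "claw": 0},
    {"xyz": [0, 0, 0], "angular": [0, 0, 2], "claw": 0},
    {"xyz": [0, 0, 0], "angular": [0, 0, 2], "claw": 0},
    {"xyz": [0, 0, 0], "angular": [0, 0, 2], "claw": 0},
    {"xyz": [0, 0, 0], "angular": [0, 0, 2], "claw": 0},
    {"xyz": [0, 0, 0], "angular": [0, 0, 2], "claw": 0},
    {"xyz": [0, 0, 0], "angular": [0, 0, 2], "claw": 0},
    {"xyz": [0, 0, 0], "angular": [0, 0, 2], "claw": 0},
    {"xyz": [0, 0, 0], "angular": [0, 0, 2], "claw": 0},
    {"xyz": [0, 0, 0], "angular": [0, 0, 2], "claw": 0},
    {"xyz": [0, 0, 0], "angular": [0, 0, 0], "claw": 0}
  ]
}}

```text
t: 19.35
eef_pos: [0.5046, 0.0168, 0.0928]
ee_rot: [-3.141, 0.001, -2.576]
force: [5.3, -0.7, -5.7]
width: 0.0124
gripper_force: 60.0
```

```bash
python3 s.py; python3 lug.py
```

```text
19.35 [0.5046 0.0168 0.0928] [-1.7997e+02  8.0000e-02 -1.4759e+02] F [ 5.28 -0.72 -5.75] M [-0.243 -2.034 -0.118] 0.0124 60.0
lug cand r 0.0466 world ang 64.7 area 298 wh [61.1  8.9]
lug cand r 0.0470 world ang -1.3 area 294 wh [ 8.4 62. ]
lug cand r 0.0449 world ang -147.0 area 297 wh [27. 11.]
```

Call:
{"op": "servo_tool", "data": {
  "targets": [
    {"xyz": [0, 0, 0], "angular": [0, 0, 1.5], "claw": 0},
    {"xyz": [0, 0, 0], "angular": [0, 0, 0], "claw": 0},
    {"xyz": [0, 0, 0], "angular": [0, 0, 0], "claw": 1.6},
    {"xyz": [0, 0, 0], "angular": [0, 0, 0], "claw": 2.6},
    {"xyz": [0, 0, 0], "angular": [0, 0, 0], "claw": 3},
    {"xyz": [0, 0, 0], "angular": [0, 0, 0], "claw": 3}
  ]
}}

```text
t: 20.0
eef_pos: [0.5035, 0.0165, 0.0928]
ee_rot: [3.141, -0.0, -2.603]
force: [0.2, -0.0, -0.8]
width: 0.0289
gripper_force: 0.0
```

```bash
python3 s.py; python3 lug.py
```

```text
20.0 [0.5035 0.0165 0.0928] [ 1.7999e+02 -2.0000e-02 -1.4913e+02] F [ 0.23 -0.04 -0.76] M [ 0.001 -0.021 -0.012] 0.0289 0.0
lug cand r 0.0450 world ang -148.7 area 320 wh [27. 12.]
```

Call:
{"op": "servo_tool", "data": {
  "targets": [
    {"xyz": [0, 0, -0.5], "angular": [0, 0, 0], "claw": 3.5},
    {"xyz": [0, 0, -1.5], "angular": [0, 0, 0], "claw": 3.5},
    {"xyz": [0, 0, -3], "angular": [0, 0, 0], "claw": 3.5},
    {"xyz": [0, 0, -3], "angular": [0, 0, 0], "claw": 3.5},
    {"xyz": [0, 0, -2], "angular": [0, 0, 0], "claw": 3.5},
    {"xyz": [0, 0, 0], "angular": [0, 0, 0], "claw": 0},
    {"xyz": [0, 0, 0], "angular": [0, 0, 0], "claw": 0},
    {"xyz": [0, 0, 0], "angular": [0, 0, 0], "claw": 0}
  ]
}}

```text
t: 20.85
eef_pos: [0.5032, 0.0165, 0.1921]
ee_rot: [3.141, -0.001, -2.604]
force: [-0.6, -0.6, 0.2]
width: 0.0167
gripper_force: 0.0
```

```bash
python3 s.py; python3 lug.py; python3 - <<'E'
from h import *
f=grab('wrist')
a=f['color'][120:345,130:430]
cv2.imwrite('pics/w5c.png',cv2.resize(a,(800,600),interpolation=cv2.INTER_CUBIC))
print(proj(f,[[.4708,.0621,.066]]),(proj(f,[[.4708,.0621,.066]])-[130,120])*2.667)
E
```

```text
20.85 [0.5032 0.0165 0.1921] [ 1.7998e+02 -7.0000e-02 -1.4917e+02] F [-0.55 -0.58  0.16] M [0.018 0.026 0.074] 0.0167 0.0
lug cand r 0.0447 world ang -149.1 area 128 wh [18.  8.]
[[343.20426418 193.88837113]] [[568.61577258 197.0602858 ]]
```

View pics/w5c.png

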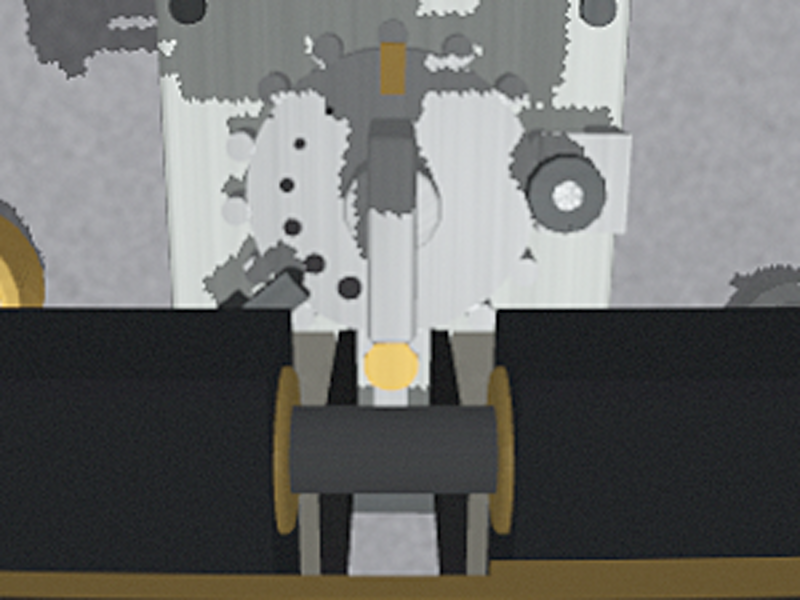

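The lug points straight along −x of the block, so it is in the fifth click. The plunger ring at crop (567,193) is within 1 mm of the prediction. I'll move over it with the fingers closed.

Call:
{"op": "servo_tool", "data": {
  "targets": [
    {"xyz": [0.08, 0.95, 0], "angular": [0, 0, 0], "claw": 0},
    {"xyz": [0.16, 1.8, 0], "angular": [0, 0, 0], "claw": 0},
    {"xyz": [0.16, 1.8, 0], "angular": [0, 0, 0], "claw": 0},
    {"xyz": [0.08, 1.0, 0], "angular": [0, 0, 0], "claw": 0},
    {"xyz": [0, 0, 2], "angular": [0, 0, 0], "claw": 0},
    {"xyz": [0, 0, 3], "angular": [0, 0, 0], "claw": 0},
    {"xyz": [0, 0, 3], "angular": [0, 0, 0], "claw": 0},
    {"xyz": [0, 0, 1], "angular": [0, 0, 0], "claw": 0},
    {"xyz": [0, 0, 0.5], "angular": [0, 0, 0], "claw": 0},
    {"xyz": [0, 0, 0], "angular": [0, 0, 0], "claw": 0},
    {"xyz": [0, 0, 0], "angular": [0, 0, 0], "claw": 0}
  ],
  "force": 20
}}

```text
t: 22.05
eef_pos: [0.472, 0.0622, 0.0988]
ee_rot: [-3.141, 0.002, -2.603]
force: [0.3, 0.3, 0.2]
width: 0.0006
gripper_force: 0.0
```

```bash
python3 s.py
```

```text
22.05 [0.472  0.0622 0.0988] [-1.7998e+02  9.0000e-02 -1.4915e+02] F [0.32 0.34 0.2 ] M [ 0.052  0.048 -0.019] 0.0006 0.0
```

Call:
{"op": "servo_tool", "data": {
  "targets": [
    {"xyz": [0.1, 0, 0.2], "angular": [0, 0, 0], "claw": 0},
    {"xyz": [0, 0, 0.2], "angular": [0, 0, 0], "claw": 0},
    {"xyz": [0, 0, 0.1], "angular": [0, 0, 0], "claw": 0},
    {"xyz": [0, 0, 0.1], "angular": [0, 0, 0], "claw": 0},
    {"xyz": [0, 0, 0.1], "angular": [0, 0, 0], "claw": 0},
    {"xyz": [0, 0, 0.1], "angular": [0, 0, 0], "claw": 0},
    {"xyz": [0, 0, 0.1], "angular": [0, 0, 0], "claw": 0},
    {"xyz": [0, 0, 0.1], "angular": [0, 0, 0], "claw": 0},
    {"xyz": [0, 0, 0.1], "angular": [0, 0, 0], "claw": 0},
    {"xyz": [0, 0, 0.1], "angular": [0, 0, 0], "claw": 0},
    {"xyz": [0, 0, 0.1], "angular": [0, 0, 0], "claw": 0},
    {"xyz": [0, 0, 0.1], "angular": [0, 0, 0], "claw": 0},
    {"xyz": [0, 0, 0], "angular": [0, 0, 0], "claw": 0}
  ]
}}

```text
t: 23.35
eef_pos: [0.4703, 0.0612, 0.0836]
ee_rot: [3.142, -0.0, -2.604]
force: [0.6, 0.1, -0.6]
width: 0.0008
gripper_force: 0.0
```

```bash
python3 s.py
```

```text
23.35 [0.4703 0.0612 0.0836] [ 1.8000e+02 -2.0000e-02 -1.4917e+02] F [ 0.56  0.12 -0.55] M [ 0.041  0.018 -0.036] 0.0008 0.0
```

Call:
{"op": "servo_tool", "data": {
  "targets": [
    {"xyz": [0, 0, 0.1], "angular": [0, 0, 0], "claw": 0},
    {"xyz": [0, 0, 0.1], "angular": [0, 0, 0], "claw": 0}
  ]
}}

```text
t: 23.55
eef_pos: [0.4704, 0.0613, 0.0817]
ee_rot: [-3.142, 0.0, -2.603]
force: [0.0, -0.5, 0.3]
width: 0.0006
gripper_force: 0.0
```

```bash
python3 s.py; python3 - <<'E'
from h import *
f=grab('scene'); T=grab('top')
a=f['color'][150:310,210:370]; b=cv2.imread('pics/w5c.png')
cv2.imwrite('pics/sc6.png',cv2.resize(a,(600,600),interpolation=cv2.INTER_CUBIC))
E
```

```text
23.55 [0.4704 0.0613 0.0817] [-1.8000e+02  1.0000e-02 -1.4917e+02] F [ 0.04 -0.53  0.33] M [-0.01   0.01   0.026] 0.0006 0.0
```

Call:
{"op": "servo_tool", "data": {
  "targets": [
    {"xyz": [0, 0, 0.1], "angular": [0, 0, 0], "claw": 0},
    {"xyz": [0, 0, 0.1], "angular": [0, 0, 0], "claw": 0}
  ]
}}

```text
t: 23.85
eef_pos: [0.4704, 0.0613, 0.0797]
ee_rot: [3.142, 0.0, -2.603]
force: [0.4, -0.6, -0.5]
width: 0.0002
gripper_force: 0.0
```

View pics/sc6.png

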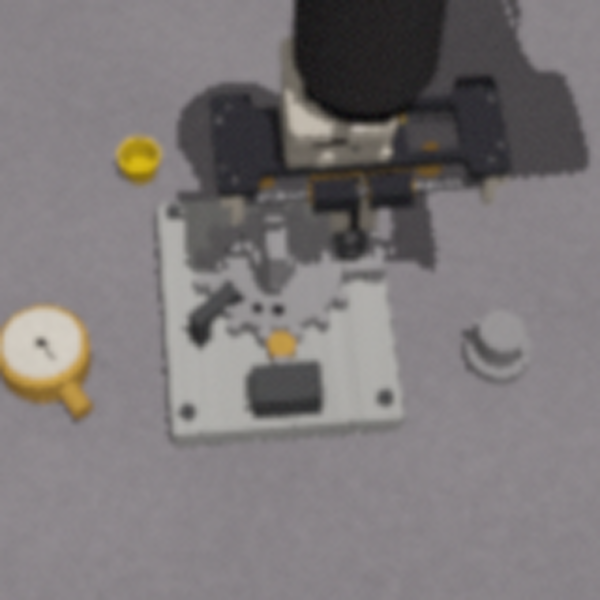

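The picture shows the closed fingertip at about (350,215), just above or behind the plunger at (350,240). I'll check this against the calibration.

```bash
python3 - <<'E'
from h import *
f=grab('scene')
P=[[.4706,.0615,z] for z in(.055,.066,.08,.1)]+[[.504,.017,.104],[.5040-.0259,.017-.0151,.104]]
print(((proj(f,P)-[210,150])*3.75).round())
im=f['color'];
a=cv2.resize(im[195:225,290:320],(30,30)); g=cv2.cvtColor(a,cv2.COLOR_BGR2GRAY)
for r in g[::1]: print(' '.join('%3d'%v for v in r))
E
```

```text
[[346. 246.]
 [347. 238.]
 [347. 228.]
 [349. 213.]
 [271. 223.]
 [268. 187.]]
 55  53  57  58  64  66  61  58  54  49  51  46  47  47  41  43  41  44  43  41  42  40  40  41  42  46  47  49  47  48
 41  39  35  40  43  45  45  48  48  51  55  56  55  52  52  54  59  58  54  50  53  50  48  47  50  53  53  49  46  53
 57  52  44  47  58  59  59  61  63  67  71  68  66  60  60  67  74  61  50  49  53  51  49  50  46  49  50  48  48  56
 69  68  54  51  61  60  55  56  54  56  58  57  55  52  52  64  79  69  51  47  49  47  48  47  45  50  48  48  49  56
 76  75  65  54  53  52  50  52  46  48  48  46  47  47  47  66  87  77  58  50  46  48  49  49  46  47  46  49  52  63
 86  87  84  67  51  49  50  48  48  48  44  50  46  48  50  72  95  86  64  52  50  50  47  45  47  48  47  47  47  69
115 111  96  71  49  50  46  49  49  46  45  46  47  48  53  76 104  94  68  53  45  49  44  49  43  46  44  46  45  57
132 120  99  67  49  48  49  45  45  45  44  43  45  44  47  63  81  77  59  47  44  41  41  39  41  40  39  37  37  43
102  94  81  59  46  45  44  40  42  36  40  38  34  38  38  
[... 1878 characters left out ...]
 117 144 145 128 115 106  95  97  98 101 119 139 147 150 149 150 143 113  98  99  98  97  97  93  86
114 114 113 113 122 139 151 150 148 145 143 135 140 141 143 145 152 153 152 151 151 142 125 124 127 126 127 127 123 114
144 145 146 144 145 149 153 152 153 154 150 140 142 145 144 142 144 144 142 139 136 132 127 131 132 132 133 136 133 131
152 152 152 152 151 152 153 152 153 154 148 129 123 124 119 117 115 114 112 109 109 112 118 129 133 135 135 135 133 133
153 154 154 153 152 152 153 152 152 154 145 116 105 107 104 103 103  98 100  99  99 107 120 131 134 133 134 134 133 132
154 152 153 154 153 151 152 152 152 152 140 115 106 116 126 130 127 115 114 113 113 120 135 137 135 133 134 133 132 131
```

The plunger is where expected, and the fingertips still appear above it. I'll keep feeling downwards in small steps.

Call:
{"op": "servo_tool", "data": {
  "targets": [
    {"xyz": [0, 0, 0.1], "angular": [0, 0, 0], "claw": 0},
    {"xyz": [0, 0, 0.1], "angular": [0, 0, 0], "claw": 0},
    {"xyz": [0, 0, 0.1], "angular": [0, 0, 0], "claw": 0}
  ]
}}

```text
t: 24.2
eef_pos: [0.4703, 0.0613, 0.0767]
ee_rot: [3.142, -0.0, -2.604]
force: [0.2, 0.3, -0.8]
width: 0.0007
gripper_force: 0.0
```

Call:
{"op": "servo_tool", "data": {
  "targets": [
    {"xyz": [0, 0, 0.1], "angular": [0, 0, 0], "claw": 0},
    {"xyz": [0, 0, 0.1], "angular": [0, 0, 0], "claw": 0}
  ]
}}

```text
t: 24.4
eef_pos: [0.4704, 0.0613, 0.0747]
ee_rot: [3.142, 0.0, -2.604]
force: [0.1, -0.4, 0.0]
width: 0.0009
gripper_force: 0.0
```

```bash
python3 s.py; python3 - <<'E'
from h import *
f=grab('scene')
g=cv2.cvtColor(f['color'],cv2.COLOR_BGR2GRAY)[195:225,296:312]
for r in g: print(' '.join('%3d'%v for v in r))
s=monitor.get_state()['eef_pos']
for dz in(0,.01,.022):
    print(dz,proj(f,[s+[0.008,0.0,-dz]])[0]-[296,195])
E
```

```text
24.4 [0.4704 0.0613 0.0747] [ 180.      0.   -149.17] F [ 0.13 -0.43  0.03] M [0.018 0.082 0.018] 0.0009 0.0
111 108  98  85  69  67  68  66  64  65  62  58  60  61  62  56
 70  66  60  52  42  43  41  41  42  45  43  39  39  43  42  43
 45  48  47  48  49  51  47  50  49  56  55  48  47  49  50  47
 54  54  59  62  64  61  61  60  60  68  65  51  47  46  48  47
 55  54  55  59  54  55  52  53  54  59  73  62  50  45  46  45
 47  50  51  49  48  47  49  48  50  65  78  70  54  49  46  46
 47  46  48  47  48  48  48  51  63  85  86  69  51  47  48  47
 46  48  48  48  48  46  48  48  68  96  87  64  53  50  48  48
 46  46  47  48  46  45  47  48  55  76  76  69  55  45  43  40
 41  43  41  40  39  37  40  36  43  53  74  75  54  36  34  35
 34  35  33  35  35  32  32  30  33  46  75  78  55  35  34  35
 29  35  32  33  33  31  31  30  28  49  84  89  63  45  46  55
 38  38  47  47  46  46  43  32  30  52  86  95  78  70  78  92
 59  64  71  73  77  74  61  43  29  57  89  99  97  99 107 121
 79  83  91  95  95  92  78  48  30  57  89 100 102 105 119 130
 85  88  95 100 101  98  82  48
[... 319 characters left out ...]
1  45  41  42  56  76  84  88  93
 86  87  79  61  44  42  41  43  44  39  46  64  78  85  97 116
105 107  91  70  51  40  41  40  42  45  59  78  88  90 105 128
130 134 108  82  64  51  52  57  56  60  81 105 112 112 122 135
131 140 124 102  99  92  95  99 100 105 120 138 144 146 146 142
129 143 142 131 136 134 139 142 142 144 147 151 152 151 149 143
146 150 151 151 148 138 144 145 143 144 144 143 141 139 136 133
152 151 153 155 149 129 121 123 119 118 115 114 112 108 109 111
153 152 153 154 143 116 105 107 105 103 104  97 100 100 101 107
153 153 152 152 139 114 107 116 125 130 126 116 114 114 112 121
0 [ 5.29251994 19.07360215]
0.01 [ 5.14143317 21.02568433]
0.022 [ 4.96261411 23.33613217]
```

The images show the real fingertips at about TCP height or slightly above, not 22 mm below it; that also explains the first slip off the bar top. To press this low, the gripper's long body must clear the handle. I'll lift, turn 90° so the body lies parallel to the bar, and feel down again.

Call:
{"op": "servo_tool", "data": {
  "targets": [
    {"xyz": [0, 0, -2], "angular": [0, 0, 0], "claw": 0},
    {"xyz": [0, 0, -2], "angular": [0, 0, 0], "claw": 0},
    {"xyz": [0, 0, 0], "angular": [0, 0, -8.5], "claw": 0},
    {"xyz": [0, 0, 0], "angular": [0, 0, -8.5], "claw": 0},
    {"xyz": [0, 0, 0], "angular": [0, 0, -8.5], "claw": 0},
    {"xyz": [0, 0, 0], "angular": [0, 0, -8.5], "claw": 0},
    {"xyz": [0, 0, 0], "angular": [0, 0, -8.5], "claw": 0},
    {"xyz": [0, 0, 0], "angular": [0, 0, -8.5], "claw": 0},
    {"xyz": [0, 0, 0], "angular": [0, 0, -8.5], "claw": 0},
    {"xyz": [0, 0, 0], "angular": [0, 0, -8.5], "claw": 0},
    {"xyz": [0, 0, 0], "angular": [0, 0, -8.5], "claw": 0},
    {"xyz": [0, 0, 0], "angular": [0, 0, -8.5], "claw": 0},
    {"xyz": [0, 0, 0], "angular": [0, 0, -4.5], "claw": 0},
    {"xyz": [0, 0, 0], "angular": [0, 0, 0], "claw": 0},
    {"xyz": [0, 0, 0], "angular": [0, 0, 0], "claw": 0}
  ]
}}

```text
t: 25.95
eef_pos: [0.4703, 0.0613, 0.1147]
ee_rot: [3.142, 0.0, -1.044]
force: [-0.5, 0.9, -0.4]
width: 0.0002
gripper_force: 0.0
```

```bash
python3 s.py; python3 - <<'E'
from h import *
f=grab('scene')
g=cv2.cvtColor(f['color'],cv2.COLOR_BGR2GRAY)[190:225,292:316]
for r in g: print(' '.join('%3d'%v for v in r))
s=monitor.get_state()['eef_pos']
for dz in(-.01,0,.01,.022):
    print(dz,(proj(f,[s+[0.0,0.0,-dz]])[0]-[292,190]).round(1))
print((proj(f,[[.4706,.0615,.066]])[0]-[292,190]).round(1))
E
```

```text
25.95 [0.4703 0.0613 0.1147] [180.     0.   -59.82] F [-0.48  0.89 -0.37] M [-0.025  0.186 -0.012] 0.0002 0.0
 23  26  24  29  31  58  95 109 120 126 126 125 125 127 125 126 126 126 125 126 127 127 126 126
 22  26  23  25  28  61 102 120 124 126 126 126 126 126 127 127 126 128 127 125 126 127 126 125
 30  30  25  24  29  66 115 129 129 126 125 126 125 126 124 124 126 125 125 126 125 124 123 124
 39  39  41  35  33  63 107 123 123 122 119 119 117 118 116 116 115 114 112 113 111 111 112 110
 41  55  65  59  49  62  92 107 109 104 100  97  94  90  92  90  88  81  79  76  74  72  72  70
 46  75  88  81  69  55  62  70  72  67  66  64  62  61  59  60  57  55  51  51  49  50  49  48
 50  81  87  83  66  50  48  46  49  50  47  48  49  49  49  48  49  48  45  48  47  48  46  49
 53  73  75  77  62  49  43  43  46  49  49  46  47  47  50  47  44  47  46  49  48  48  47  49
 56  62  67  73  58  46  41  46  48  47  49  44  47  49  49  47  43  50  49  45  48  48  47  50
 70  65  65  72  62  48  43  45  48  48  47  48  45  48  48  47  47  49  46  46  49  47  45  48
 76  71  67  74  67  53  42  4
[... 1748 characters left out ...]
6  66  98 135 148 149 149 146 138 134 133 133
 84  85  87  86  86  85  85  82  72  61  54  52  54  65  99 138 150 151 151 148 138 135 134 134
 83  84  85  84  84  83  84  83  82  79  77  76  76  82  99 131 146 148 147 146 138 133 134 132
 84  82  82  83  81  84  84  85  84  82  83  82  83  85  89 107 131 137 134 132 129 132 132 134
 83  82  83  82  82  85  84  84  86  81  83  82  83  86  86  89 105 107 108 110 118 129 134 132
 83  83  83  83  82  81  83  85  83  80  81  79  86  91  91  89  95 100 100 105 117 129 132 132
 84  84  82  83  83  81  82  85  82  81  81  83  90  95  97 100 106 109 109 120 134 136 133 133
-0.01 [11.3 11.6]
0 [11.2 13.7]
0.01 [11.  15.7]
0.022 [10.8 18.2]
[10.4 23.6]
```

Call:
{"op": "servo_tool", "data": {
  "targets": [
    {"xyz": [0, 0, 1], "angular": [0, 0, 0], "claw": 0},
    {"xyz": [0, 0, 1], "angular": [0, 0, 0], "claw": 0},
    {"xyz": [0, 0, 1], "angular": [0, 0, 0], "claw": 0},
    {"xyz": [0, 0, 0.5], "angular": [0, 0, 0], "claw": 0},
    {"xyz": [0, 0, 0.2], "angular": [0, 0, 0], "claw": 0},
    {"xyz": [0, 0, 0.1], "angular": [0, 0, 0], "claw": 0},
    {"xyz": [0, 0, 0.1], "angular": [0, 0, 0], "claw": 0},
    {"xyz": [0, 0, 0.1], "angular": [0, 0, 0], "claw": 0},
    {"xyz": [0, 0, 0.1], "angular": [0, 0, 0], "claw": 0}
  ]
}}

```text
t: 26.9
eef_pos: [0.4705, 0.0614, 0.074]
ee_rot: [-3.141, -0.0, -1.041]
force: [-0.8, -0.2, 0.2]
width: 0.0003
gripper_force: 0.0
```

Call:
{"op": "servo_tool", "data": {
  "targets": [
    {"xyz": [0, 0, 0.1], "angular": [0, 0, 0], "claw": 0},
    {"xyz": [0, 0, 0.1], "angular": [0, 0, 0], "claw": 0},
    {"xyz": [0, 0, 0.1], "angular": [0, 0, 0], "claw": 0}
  ]
}}

```text
t: 27.2
eef_pos: [0.4704, 0.0613, 0.0707]
ee_rot: [-3.141, 0.0, -1.041]
force: [-0.6, -0.4, -1.3]
width: 0.0005
gripper_force: 0.0
```

Call:
{"op": "servo_tool", "data": {
  "targets": [
    {"xyz": [0, 0, 0.1], "angular": [0, 0, 0], "claw": 0},
    {"xyz": [0, 0, 0.1], "angular": [0, 0, 0], "claw": 0},
    {"xyz": [0, 0, 0.1], "angular": [0, 0, 0], "claw": 0}
  ]
}}

```text
t: 27.5
eef_pos: [0.4703, 0.0613, 0.0677]
ee_rot: [3.142, -0.0, -1.041]
force: [0.1, 0.3, 0.6]
width: 0.0002
gripper_force: 0.0
```

Call:
{"op": "servo_tool", "data": {
  "targets": [
    {"xyz": [0, 0, 0.1], "angular": [0, 0, 0], "claw": 0},
    {"xyz": [0, 0, 0.1], "angular": [0, 0, 0], "claw": 0},
    {"xyz": [0, 0, 0.1], "angular": [0, 0, 0], "claw": 0}
  ]
}}

```text
t: 27.8
eef_pos: [0.4703, 0.0613, 0.0647]
ee_rot: [3.142, 0.0, -1.041]
force: [-0.4, -0.2, -0.8]
width: 0.0004
gripper_force: 0.0
```

Call:
{"op": "servo_tool", "data": {
  "targets": [
    {"xyz": [0, 0, 0.1], "angular": [0, 0, 0], "claw": 0},
    {"xyz": [0, 0, 0.1], "angular": [0, 0, 0], "claw": 0}
  ]
}}

```text
t: 28.0
eef_pos: [0.4704, 0.0613, 0.0627]
ee_rot: [-3.142, 0.0, -1.041]
force: [-0.0, -0.4, 0.4]
width: 0.0002
gripper_force: 0.0
```

Call:
{"op": "servo_tool", "data": {
  "targets": [
    {"xyz": [0, 0, 0.1], "angular": [0, 0, 0], "claw": 0},
    {"xyz": [0, 0, 0.1], "angular": [0, 0, 0], "claw": 0}
  ]
}}

```text
t: 28.2
eef_pos: [0.4704, 0.0613, 0.0607]
ee_rot: [-3.142, 0.0, -1.041]
force: [0.5, -0.0, -0.3]
width: 0.0004
gripper_force: 0.0
```

Call:
{"op": "servo_tool", "data": {
  "targets": [
    {"xyz": [0, 0, 0.1], "angular": [0, 0, 0], "claw": 0},
    {"xyz": [0, 0, 0.1], "angular": [0, 0, 0], "claw": 0}
  ]
}}

```text
t: 28.4
eef_pos: [0.4704, 0.0613, 0.0587]
ee_rot: [-3.142, -0.0, -1.041]
force: [0.4, 0.2, 0.2]
width: 0.0003
gripper_force: 0.0
```

Call:
{"op": "servo_tool", "data": {
  "targets": [
    {"xyz": [0, 0, 0.1], "angular": [0, 0, 0], "claw": 0},
    {"xyz": [0, 0, 0.1], "angular": [0, 0, 0], "claw": 0}
  ]
}}

```text
t: 28.6
eef_pos: [0.4704, 0.0613, 0.057]
ee_rot: [-3.141, -0.0, -1.041]
force: [-2.7, -0.0, 5.7]
width: 0.0004
gripper_force: 2.8
```

```bash
python3 s.py; python3 lug.py; python3 - <<'E'
from h import *
f=grab('wrist'); s=monitor.get_state()['eef_pos']
print('plunger',proj(f,[[.4706,.0615,.066],[.4706,.0615,.055]]).round(),'tip',proj(f,[s+[0,0,.008],s,s-[0,0,.022]]).round())
g=cv2.cvtColor(f['color'],cv2.COLOR_BGR2GRAY)
u0=260;v0=190
print('cols',list(range(u0,u0+44,2)))
for v in range(v0,v0+130,4): print(v,' '.join('%3d'%x for x in g[v,u0:u0+44:2]))
E
```

```text
28.6 [0.4704 0.0613 0.057 ] [-1.7999e+02 -1.0000e-02 -5.9660e+01] F [-2.7  -0.04  5.73] M [0.034 0.944 0.047] 0.0004 2.8
lug cand r 0.0451 world ang -148.3 area 400 wh [17. 29.]
plunger [[275. 264.]
 [275. 255.]] tip [[276. 263.]
 [276. 256.]
 [276. 241.]]
cols [260, 262, 264, 266, 268, 270, 272, 274, 276, 278, 280, 282, 284, 286, 288, 290, 292, 294, 296, 298, 300, 302]
190 117 115 120 120 119 118 120 119 119 117 118 118 119 119 117 117 118 119 119 117 118 118
194 119 118 118 117 118 119 116 118 116 119 118 117 118 119 117 115 117 116 118 117 116 115
198 113 115 115 113 115 115 114 116 115 114 116 116 116 114 115 116 117 116 111 114 113 113
202 116 118 115 116 118 115 116 117 118 115 116 115 117 117 117 116 115 115 117 117 118 115
206 115 115 113 115 113 115 116 113 113 116 116 116 114 115 116 117 116 117 116 118 116 116
210 118 117 116 119 119 117 117 117 119 120 114 118 117 117 118 118 115 117 118 116 117 119
214 116 115 115 116 114 114 117 115 114 116 115 114 115 114 113 114 115 115 114 114 115 113
218 115 113 114 113 115 112 116 113 114 113 113 115 115 116 113 113 113 113 115 114
[... 1608 characters left out ...]
  69  70  69  70  70  67  67  73 110 124  28  40  37  38
294 124 107  75  69  71  71  72  70  71  68  70  72  72  71  70  72 106 119  24  38  41  39
298 118 108  81  67  67  68  68  66  70  68  69  66  70  69  69  75 110 115  28  36  38  42
302 115 107  79  68  66  64  69  68  69  67  68  66  71  69  71  76 107 114  24  39  38  41
306 116 106  89  92  36  33  34  31 107 131  29  38  39  35  76  91 105 114  30  39  37  39
310 103 103  87  92  36  38  33  32 109 125  35  38  40  34  79  91 102 104  23  38  37  37
314  96 103  95  90  33  38  39  37 109 130  34  40  40  36  77  99 102 101  30  38  42  37
318  84 102 102  91  37  35  36  38 105 127  35  34  31  32  79 113 102  90  33  40  42  35
```

Contact at TCP z≈0.057 with about 6 N, which is the plunger's friction, and the moments put it on the tool axis. I'll press on gently.

Call:
{"op": "servo_tool", "data": {
  "targets": [
    {"xyz": [0, 0, 0.1], "angular": [0, 0, 0], "claw": 0},
    {"xyz": [0, 0, 0.1], "angular": [0, 0, 0], "claw": 0}
  ]
}}

```text
t: 28.9
eef_pos: [0.4704, 0.0613, 0.055]
ee_rot: [-3.141, -0.0, -1.041]
force: [-2.1, 0.1, 5.5]
width: 0.0002
gripper_force: 2.8
```

Call:
{"op": "servo_tool", "data": {
  "targets": [
    {"xyz": [0, 0, 0.1], "angular": [0, 0, 0], "claw": 0},
    {"xyz": [0, 0, 0.1], "angular": [0, 0, 0], "claw": 0}
  ]
}}

```text
t: 29.1
eef_pos: [0.4704, 0.0613, 0.053]
ee_rot: [-3.141, -0.0, -1.041]
force: [-2.6, -0.2, 5.9]
width: 0.0006
gripper_force: 2.8
```

```bash
python3 s.py
```

```text
29.1 [0.4704 0.0613 0.053 ] [-179.99   -0.    -59.66] F [-2.57 -0.22  5.92] M [0.024 0.875 0.011] 0.0006 2.8
```

Call:
{"op": "servo_tool", "data": {
  "targets": [
    {"xyz": [0, 0, 0.1], "angular": [0, 0, 0], "claw": 0},
    {"xyz": [0, 0, 0.1], "angular": [0, 0, 0], "claw": 0}
  ]
}}

```text
t: 29.3
eef_pos: [0.4704, 0.0613, 0.051]
ee_rot: [-3.142, -0.0, -1.041]
force: [-3.2, 0.2, 10.4]
width: 0.0005
gripper_force: 5.2
```

Call:
{"op": "servo_tool", "data": {
  "targets": [
    {"xyz": [0, 0, 0.05], "angular": [0, 0, 0], "claw": 0},
    {"xyz": [0, 0, 0], "angular": [0, 0, 0], "claw": 0}
  ]
}}

```text
t: 29.5
eef_pos: [0.4704, 0.0613, 0.0508]
ee_rot: [-3.141, -0.0, -1.041]
force: [-2.9, 0.0, 9.0]
width: 0.0004
gripper_force: 4.7
```

Call:
{"op": "servo_tool", "data": {
  "targets": [
    {"xyz": [0, 0, 0.05], "angular": [0, 0, 0], "claw": 0},
    {"xyz": [0, 0, 0], "angular": [0, 0, 0], "claw": 0}
  ]
}}

```text
t: 29.7
eef_pos: [0.4704, 0.0613, 0.0505]
ee_rot: [-3.141, -0.0, -1.041]
force: [-4.5, 0.6, 11.7]
width: 0.0004
gripper_force: 6.3
```

Force is rising on the seal, with 7 mm of travel. I'll go to about 15 N.

Call:
{"op": "servo_tool", "data": {
  "targets": [
    {"xyz": [0, 0, 0.05], "angular": [0, 0, 0], "claw": 0},
    {"xyz": [0, 0, 0], "angular": [0, 0, 0], "claw": 0}
  ]
}}

```text
t: 29.9
eef_pos: [0.4704, 0.0613, 0.0502]
ee_rot: [-3.141, -0.0, -1.041]
force: [-6.1, 0.6, 15.8]
width: 0.0005
gripper_force: 7.8
```

```bash
python3 s.py
```

```text
29.9 [0.4704 0.0613 0.0502] [-1.7998e+02 -2.0000e-02 -5.9640e+01] F [-6.1   0.58 15.82] M [ 0.137  2.297 -0.008] 0.0005 7.8
```

Call:
{"op": "servo_tool", "data": {
  "targets": [
    {"xyz": [0, 0, 0], "angular": [0, 0, 0], "claw": 0},
    {"xyz": [0, 0, 0], "angular": [0, 0, 0], "claw": 0},
    {"xyz": [0, 0, 0], "angular": [0, 0, 0], "claw": 0},
    {"xyz": [0, 0, 0], "angular": [0, 0, 0], "claw": 0}
  ]
}}

```text
t: 30.3
eef_pos: [0.4704, 0.0613, 0.0502]
ee_rot: [-3.141, -0.0, -1.041]
force: [-6.4, 0.9, 15.4]
width: 0.0003
gripper_force: 7.8
```

Call:
{"op": "servo_tool", "data": {
  "targets": [
    {"xyz": [0, 0, -0.1], "angular": [0, 0, 0], "claw": 0},
    {"xyz": [0, 0, -0.5], "angular": [0, 0, 0], "claw": 0},
    {"xyz": [0, 0, -2], "angular": [0, 0, 0], "claw": 0},
    {"xyz": [0, 0, -4], "angular": [0, 0, 0], "claw": 0},
    {"xyz": [0, 0, -4], "angular": [0, 0, 0], "claw": 0},
    {"xyz": [0, 0, -3], "angular": [0, 0, 0], "claw": 0},
    {"xyz": [0, 0, -1], "angular": [0, 0, 0], "claw": 0},
    {"xyz": [0, 0, 0], "angular": [0, 0, 0], "claw": 0}
  ]
}}

```text
t: 31.1
eef_pos: [0.4711, 0.0617, 0.1967]
ee_rot: [-3.138, 0.0, -1.041]
force: [-0.4, 0.1, -1.9]
width: 0.0005
gripper_force: 0.0
```

```bash
python3 s.py; python3 lug.py
```

```text
31.1 [0.4711 0.0617 0.1967] [-179.8     0.    -59.67] F [-0.44  0.08 -1.85] M [-0.011  0.131 -0.033] 0.0005 0.0
lug cand r 0.0440 world ang -148.3 area 155 wh [ 9. 18.]
```

```bash
python3 -c "
from station import order
print(order.job_done())"
```

```text
the job is handed in; nothing more can be done
None
```

I brought the lug gently onto the stop, turned the turret five clicks clockwise, seated the plunger with a steady 15.4–15.8 N, and handed the job in with the arm clear at about 31 s; I gave no separate last look to the plunger or bystanders, and my first grip slipped off the handle without turning the turret.

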